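Put up the photo box and hold the lamp timer at its third click

TASK

Fold the three walls of the photo box fully upright around the jar. Then turn the spring-return dial of the lamp timer clockwise past its first two clicks to the third and keep hold of it there: the program finishes while the gripper is still holding the dial at the third click. Leave the jar standing where it is in the box and do not disturb the other things on the desk.

Things in the scene. Friction and masses are not known exactly. Their poses are not given: they have to be found in the camera images.
- photobox: Fixed fold-up photo box: grey base 150 x 150 x 18 mm, origin at the centre of its underside. +x = back (away from the robot at yaw 0), +y = left. White walls hinge on its back, left and right edges, the front is open. Walls: 140 mm wide, 4 mm thick; hinge lines 77 mm from the centre, 18 mm above the desk; free edge a round rim 6 mm thick, 93 mm from the hinge to its end; 111 mm high when upright.
- wall_back (a joint): White wall hinged on the back (+x) edge. 0 = flat outward, 1.571 rad (stop) = upright; starts leaning out at 0.75 to 1.1. Stiff hinge (0.06 N m): it stays where it is left. It swings up under 1 to 4 N, pushed inward from outside at the rim and upward at once (a merely level push may bind while it still leans far out).
- wall_left (a joint): White wall hinged on the left (+y) edge. 0 = flat outward, 1.571 rad (stop) = upright; starts leaning out at 0.75 to 1.1. Stiff hinge (0.06 N m): it stays where it is left. It swings up under 1 to 4 N, pushed inward from outside at the rim and upward at once (a merely level push may bind while it still leans far out).
- wall_right (a joint): White wall hinged on the right (-y) edge. 0 = flat outward, 1.571 rad (stop) = upright; starts leaning out at 0.75 to 1.1. Stiff hinge (0.06 N m): it stays where it is left. It swings up under 1 to 4 N, pushed inward from outside at the rim and upward at once (a merely level push may bind while it still leans far out).
- rim_back (a point): Middle of the back wall's free rim, 90 mm from its hinge line.
- rim_left (a point): Middle of the left wall's free rim, 90 mm from its hinge line.
- rim_right (a point): Middle of the right wall's free rim, 90 mm from its hinge line.
- timer: Fixed lamp timer: white housing 120 (x) x 110 (y) x 45 mm high, origin at the centre of its underside, z up. A black dial is in the middle of its top. Five black marks 0.35 rad (20 degrees) apart are set round the dial: the rest mark on the -x side, then clicks 1 to 4 clockwise seen from above.
- dial_grip (a point): On the dial's vertical axis, 77 mm above the desk, at the height to grip. The dial is a disc 56 mm across with an upright bar grip on it, 50 mm long, 14 mm thick, its flat sides free from 58 to 92 mm above the desk. The bar lies along this point's x axis; a white line on its -x end is the pointer. The point turns with the dial.
- dial (a joint): Dial angle, rad, growing clockwise from above. 0 = rest; clicks at 0.35, 0.70, 1.05 (the third), 1.40; stop at 1.70. A spring drives it back to 0 from anywhere (0.10 N m at rest, 0.17 at the third click), with a ripple of 0.07 N m at the clicks, which never hold it: let go, it runs back to rest.
- jar_mid (a point): White jar, 48 mm across, 60 mm high, standing loose near the middle of the photo box's base: the thing to be photographed. Point at its centre, z along its axis.
- tape_mid (a point): Roll of clear tape lying flat, 60 mm across, 22 mm high; its centre. Bystander.
- mug_mid (a point): Mug, 80 mm across, 90 mm high; its centre. Bystander.
- pencup_mid (a point): Empty grey pen cup, 72 mm across, 85 mm high; its centre. Bystander.
- tin_mid (a point): Steel tin, 66 mm across, 100 mm high; its centre. Bystander.
- eraser: White eraser 55 x 24 x 14 mm; centre of its underside. Bystander.
- notebook: Blue notebook 130 x 180 x 12 mm; centre of its underside. Bystander.
There are look-alikes about, which are no part of the job. Of the things that look like the part that bears jar_mid, the smallest one is meant. What is shaped like the timer but turquoise is not meant.

How it is judged (in metres and radians):
On the way, in this order (a step that is already met when the one before it is completed fails the run):
1. all three walls of the photo box stand upright, the dial still at rest (value of joint each of wall_back, wall_left, wall_right above 1.45 rad and value of joint dial below 0.2 rad), for 0.2 s.
2. the dial is held at the third click by the gripper, the walls still upright (value of joint each of wall_back, wall_left, wall_right above 1.45 rad and value of joint dial between 0.92 and 1.18 rad and contact force between the fingers and timer above 1 N), for 0.5 s.
At the end, for the whole second after the job is handed in: All three walls stand upright (each above 1.45 rad of 1.571), the dial is held still by the fingers (over 1 N) at the third click (0.92 to 1.18 rad), the jar stands upright within 20 mm of where it was, and no other loose thing has moved by 30 mm (all of step 2 and distance of jar_mid from where it was at the start of the episode below 0.02 m and angle between jar_mid's own z axis and vertical below 0.2 rad and distance of each of tape_mid, mug_mid, pencup_mid, tin_mid, eraser, notebook from where it was at the start of the episode below 0.03 m and velocity of joint dial between -0.1 and 0.1 rad/s); the arm keeps its last pose, push and grip.
It fails at once if the jar is pushed 30 mm or knocked over (distance of jar_mid from where it was at the start of the episode above 0.03 m or angle between jar_mid's own z axis and vertical above 0.6 rad).
It fails at once if another thing on the desk is disturbed (moved 30 mm) (distance of any of tape_mid, mug_mid, pencup_mid, tin_mid, eraser, notebook from where it was at the start of the episode above 0.03 m).
It also fails if it takes over 61 s, if anything falls off the work surface, if the arm or the gripper's body presses on something with over 40 N, if the wrist force passes 120 N, or if a joint passes its speed limit or range.

ROBOT

A 6-joint arm with a two-finger parallel gripper is mounted at the origin on the work surface. World frame = base frame: x ahead of the robot, y to its left, z up, the work surface at z = 0. Lengths are in m, angles in degrees, forces in N, time in s.
With the tool pointing down it reaches from about 0.275 to 0.875 m from the base axis. Payload 12.5 kg.
Tool frame: the origin (TCP) lies between the finger pads; the fingertips stand 14 mm ahead of it and the grasp point (between the pads) lies 5 mm behind it; x points along the fingers, z is the direction in which the jaws open and shut, and the axes are right-handed (so a half turn about x gives the same grasp; the last joint's range is limited). The gripper opens to 85 mm and grips with 20 to 120 N. Pads are 22 mm wide; open, the fingers measure 114 mm over their backs; the gripper's body (76 mm by 85 mm) begins 54 mm behind the grasp point. The pads swing forward as they close: fully open they stand 13 mm farther back than shut.
Start: joints at [70.382, 20.094, 94.641, -0, 65.266, -4.847], TCP at [0.14, 0.532, 0.245] pointing down, gripper open.
Joint ranges: [-157.81, 157.81], [-45, 120.19], [0.68, 151.7], [-89.99, 269.99], [4.06, 180], [-164.3, 164.3]. Speed limits (degrees/s): [127.2, 127.2, 159.86, 180, 180, 180].

INTERFACE

Orientations are given as a 3x3 rotation matrix whose columns are the frame's x, y, z axes.
In Python, from station import status, viewer, job_done, boxes_of, trace, mark_of gives the robot as it stands. The module is installed in compiled form; this text tells all that it offers.
- The arm moves only by the shell command python3 -m pendant 'ROWS' [OPENING] [FORCE]. ROWS is JSON, a list of rows, each an object with "offset": the shift along the tool's x, y, z in mm, a list of three; "turn": the turn about the tool's x in rad. A call has 1 to 20 rows; each row shifts and turns the commanded pose from where the row before left it, along the tool's axes as they then stand; what a row does not reach is not made up. A row lasts 1/8 s, in which the tool goes at most 62.5 mm and 10.7 degrees, less where a joint would pass 70% of its speed; a pose out of reach is approached as far as the arm can. A call with a gripper value outside its range is refused whole. OPENING is the closure, from -1 (fully open) to 1 (shut), so that 0 is half open, set as the call begins (- or left out, the last holds). The fingers move at their own pace and stop on an object; FORCE is the grip in N (left out, the last holds). Time passes only in rows, so rows that do not move let the fingers close. It gives the time, the measured TCP pose, the force and the opening at its end, in the units of the state.
- status.get_state(): the state, without advancing time (a new reading comes with each control period).
- viewer.read_camera(name): name is "scene" or "top" or "wrist"; returns a dict with "img" (420x560x3 uint8, red, green, blue), "camera_matrix" (3x3 intrinsics, pixels), "k1" (the pictures are not rectified: a ray, as slopes to the right and down, at radius r is drawn at 1 + k1 r^2 times it, then the intrinsics apply), "extrinsics" (4x4, takes a point from camera to world coordinates). Camera axes: x right, y up, looking along -z (the intrinsics and any distortion apply to the point x, -y, -z); pixel columns grow to the right and rows downward; lengths in m; the calibration is good to about 2 mm. A picture is of the moment at which its call begins. There is no depth.
- job_done(): hands the job in, once; it reports no verdict.
Trained networks look in a picture, given as the dict that the camera call returned (one of the last four; its "shot" number tells which), for a name from the list of things; names that differ only in an ending like _2 or _b are one class to them, and where a whole thing is asked for, a point or a joint stands for the part that bears it (a point fixed in the world has none). Each returns a list of dicts, best first, with "confidence" (0 to 1); they miss things now and then, are a little off and sometimes report something else, mostly with a low value. They report only what shows in the picture. A call takes as long as a camera call. They do not tell look-alikes from the thing itself.
- boxes_of(target, picture): "uv" ([column, row] in pixels, amid what is visible of it).
- trace(target, picture): "region" (420x560 bool, what is visible of it) and "uv" ([column, row] in pixels, amid what is visible of it).
- mark_of(target, picture): "uv" ([column, row] in pixels: a listed point, or the origin of a listed thing).
The state is a dict: "clock": time; "joint_pos": joint angles; "joint_vel": joint speeds; "joint_torque": joint torques, N m; "ee_pos": TCP position; "ee_rot": TCP orientation; "wrist_force": force on the tool from outside, world axes, zero at the start; "wrist_torque": the same for the moment, N m; "gripper_width": finger opening in m.
Only numpy, scipy, OpenCV 4.12 (cv2) and the standard library are available. Lean on these libraries where they do the work, as an engineer would, in place of code of your own. Each camera call takes 0.05 s, during which the arm holds its last target.

## Working session

There is one attempt and no reset: what is moved stays moved. The work goes in short steps, Python scripts to look and compute and a shell command to move; the robot and the scene stay as the last step left them, time stands still between calls to the robot, and variables do not carry over. Pictures are saved under pics/ and viewed, and the job is handed in when it is done.

```bash
ls; mkdir -p pics; cat > h.py <<'E'
import numpy as np, cv2
from station import status, viewer, boxes_of, trace, mark_of
def snap(n,f=None):
    p=viewer.read_camera(n)
    if f: cv2.imwrite('pics/'+f+'.png',p['img'][:,:,::-1])
    return p
def ray(p,uv):
    K=p['camera_matrix'];T=p['extrinsics']
    d=np.array([(uv[0]-K[0,2])/K[0,0],(uv[1]-K[1,2])/K[1,1]])
    s=d.copy()
    for _ in range(30): s=d/(1+p['k1']*(s@s))
    v=T[:3,:3]@np.array([s[0],-s[1],-1.]);return T[:3,3],v/np.linalg.norm(v)
def atz(p,uv,z):
    o,v=ray(p,uv);return o+v*(z-o[2])/v[2]
def proj(p,X):
    T=p['extrinsics'];c=T[:3,:3].T@(np.asarray(X)-T[:3,3]);s=np.array([c[0],-c[1]])/-c[2]
    s=s*(1+p['k1']*(s@s));K=p['camera_matrix'];return np.array([K[0,0]*s[0]+K[0,2],K[1,1]*s[1]+K[1,2]])
def tri(l):
    A=np.zeros((3,3));b=np.zeros(3)
    for p,uv in l:
        o,v=ray(p,uv);M=np.eye(3)-np.outer(v,v);A+=M;b+=M@o
    X=np.linalg.solve(A,b);return X,[np.linalg.norm(proj(p,X)-uv) for p,uv in l]
E
python3 - <<'E'
from h import *
np.set_printoptions(precision=3,suppress=True)
s=status.get_state();print(s)
for n in ['scene','top']:
    p=snap(n,n+'0');print(n,p['extrinsics'],p['camera_matrix'],p['k1'])
    for t in ['photobox','rim_back','rim_left','rim_right','timer','dial_grip','jar_mid','tape_mid','mug_mid','pencup_mid','tin_mid','eraser','notebook']:
        for m in mark_of(t,p)[:4]: print(t,np.round(m['uv'],1),round(m['confidence'],2))
E
```

```text
pics
{'clock': 0.0, 'joint_pos': array([70.382, 20.126, 94.677, -0.   , 65.265, -4.849]), 'joint_vel': array([ 0.027, -0.024, -0.047,  0.001, -0.121,  0.039]), 'joint_torque': array([  0.001, -50.611, -29.14 ,  -0.   ,   0.005,  -0.   ]), 'ee_pos': array([0.14 , 0.532, 0.245]), 'ee_rot': array([[-0.   , -0.967,  0.255],
       [-0.001,  0.255,  0.967],
       [-1.   ,  0.   , -0.001]]), 'wrist_force': array([0.375, 0.391, 0.768]), 'wrist_torque': array([ 0.006, -0.039, -0.011]), 'gripper_width': 0.08545356989199555}
scene [[-0.858 -0.423  0.291  0.921]
 [ 0.513 -0.707  0.486  0.694]
 [-0.     0.567  0.824  1.211]
 [ 0.     0.     0.     1.   ]] [[536.416   0.    281.87 ]
 [  0.    536.416 208.535]
 [  0.      0.      1.   ]] -0.09872086768985017
photobox [336.3 262.7] 0.7
rim_back [297.5 263.6] 0.74
rim_left [373.9 278.2] 0.91
rim_right [314.  205.4] 0.85
timer [224.8 121.6] 0.89
timer [254.4 159.8] 0.6
dial_grip [222.5 102.7] 0.71
dial_grip [254.5 143.3] 0.69
jar_mid [339.8 242.6] 0.95
jar_mid [264.8 191.7] 0.92
jar_mid [382.  225.6] 0.71
tape_mid [375.3 279.2] 0.66
tape_mid [228. 2
[... 444 characters left out ...]
     0.      1.   ]] -0.00045931478687594293
photobox [201.3 245.4] 0.9
rim_back [193.6 184.7] 0.81
rim_back [138.1 246.2] 0.25
rim_left [250.3 112.7] 0.71
rim_left [136.6 246.1] 0.64
rim_right [248.  238.1] 0.89
timer [366.3 236.4] 0.77
timer [440.1 232.4] 0.56
timer [369.7 228.7] 0.52
dial_grip [452.4 226.9] 0.8
dial_grip [370.3 230.2] 0.63
dial_grip [364.6 234.7] 0.16
jar_mid [201.4 248.8] 0.84
jar_mid [309.9 211.5] 0.71
jar_mid [201.5 309.1] 0.64
jar_mid [248.  235.8] 0.19
tape_mid [284.5 155.1] 0.77
tape_mid [126.8 323.9] 0.51
mug_mid [108.5 159. ] 0.73
mug_mid [135.9 243.6] 0.26
pencup_mid [249.6 110.5] 0.65
tin_mid [444.8 155.5] 0.9
eraser [279.5 275.8] 0.49
notebook [127.  323.9] 0.7
```

View pics/scene0.png

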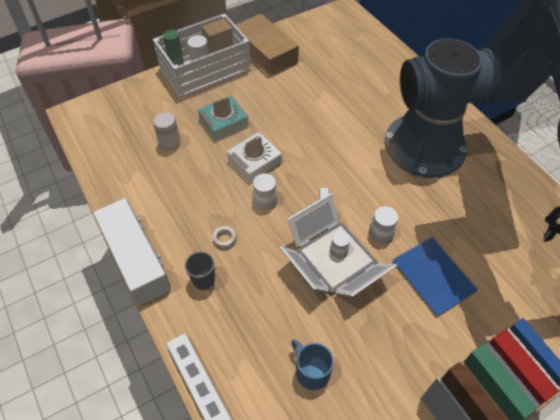

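View pics/top0.png

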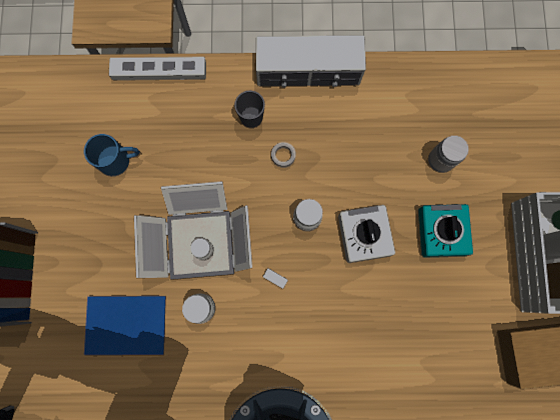

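The box is at top (201,245) with the small jar inside it. The white timer is at top (368,233), and the turquoise one at (446,231) is the decoy. Larger jars stand at (309,212) and (198,308), and the eraser is at (275,278). Next I'll zoom in and measure.

```bash
python3 - <<'E'
from h import *
np.set_printoptions(precision=4,suppress=True)
a=snap('top');b=snap('scene')
im=a['img'][165:330,120:285][:,:,::-1];cv2.imwrite('pics/c1.png',cv2.resize(im,None,fx=3.6,fy=3.6,interpolation=cv2.INTER_CUBIC))
im=a['img'][190:275,330:400][:,:,::-1];cv2.imwrite('pics/c2.png',cv2.resize(im,None,fx=7,fy=7,interpolation=cv2.INTER_CUBIC))
im=b['img'][180:310,270:410][:,:,::-1];cv2.imwrite('pics/c3.png',cv2.resize(im,None,fx=4.5,fy=4.5,interpolation=cv2.INTER_CUBIC))
for n,u,v,z in [('box',(201.3,245.4),(336.3,262.7),0),('jar',(201.4,248.8),(339.8,242.6),.048),('dec1',(309.9,211.5),(264.8,191.7),.04),('dec2',(201.5,309.1),(382,225.6),.04),('timer',(366.3,236.4),(254.4,159.8),0),('dial',(370.3,230.2),(254.5,143.3),.077),('rback',(193.6,184.7),(297.5,263.6),.08),('rright',(248,238.1),(314,205.4),.08),('rleft',(136.6,246.1),(373.9,278.2),.08),('tape',(284.5,155.1),(228,238),.011),('eraser',(275,278),(325,197),0),('mug',(108.5,159),(312.8,364),.045),('pencup',(249.6,110.5),(197.6,271.2),.04)]:
    print(n,*tri([(a,u),(b,v)]),atz(a,u,z)[:2],atz(b,v,z)[:2])
    
E
```

```text
box [ 0.4537  0.186  -0.0222] [np.float64(0.6614028316812994), np.float64(0.6140876745922035)] [0.4525 0.1816] [0.4609 0.1962]
jar [0.4396 0.1736 0.0496] [np.float64(0.1453773281603676), np.float64(0.13144741287366798)] [0.4395 0.174 ] [0.4392 0.1727]
dec1 [ 0.5221 -0.0744  0.0365] [np.float64(2.2940623510754503), np.float64(1.9804217856575768)] [ 0.5256 -0.0777] [ 0.5196 -0.068 ]
dec2 [0.303  0.1754 0.0219] [np.float64(0.04647054868598639), np.float64(0.03981154901158527)] [0.3032 0.1728] [0.3125 0.1832]
timer [ 0.4715 -0.216  -0.0079] [np.float64(0.0033796337330765703), np.float64(0.0027696045978154705)] [ 0.4705 -0.2146] [ 0.4744 -0.2101]
dial [ 0.4737 -0.2091  0.0741] [np.float64(1.0353529061765188), np.float64(0.8281647805277916)] [ 0.475  -0.2102] [ 0.4733 -0.2049]
rback [0.5784 0.1884 0.0944] [np.float64(0.9303135091186303), np.float64(0.8869997775558857)] [0.5833 0.1894] [0.5724 0.1833]
rright [0.455  0.0665 0.0942] [np.float64(1.5569002562322416), np.float64(1.3547450636809373)] [0.4594 0.065 ] [0.4466 0.0609]
rleft [0.4425 0.3123 0.0888] [np.float64(0.1560860188604879), np.float64(0.14559949180583556)] [0.4437 0.3145] [0.4385 0.3095]
tape [ 0.6695 -0.0166  0.0012] [np.float64(2.557113664613582), np.float64(2.3812482473700527)] [ 0.6715 -0.0205] [ 0.6673 -0.0059]
eraser [ 0.3722  0.0066 -0.0004] [np.float64(0.6557520946356112), np.float64(0.5565961722962567)] [0.3734 0.0056] [0.3713 0.0078]
mug [0.6614 0.4002 0.0364] [np.float64(1.4229480966130705), np.float64(1.5203008815308716)] [0.6563 0.3994] [0.6658 0.4002]
pencup [0.7795 0.0609 0.0404] [np.float64(1.7408883905345687), np.float64(1.7136176126146578)] [0.7761 0.0635] [0.7824 0.0574]
```

View pics/c1.png

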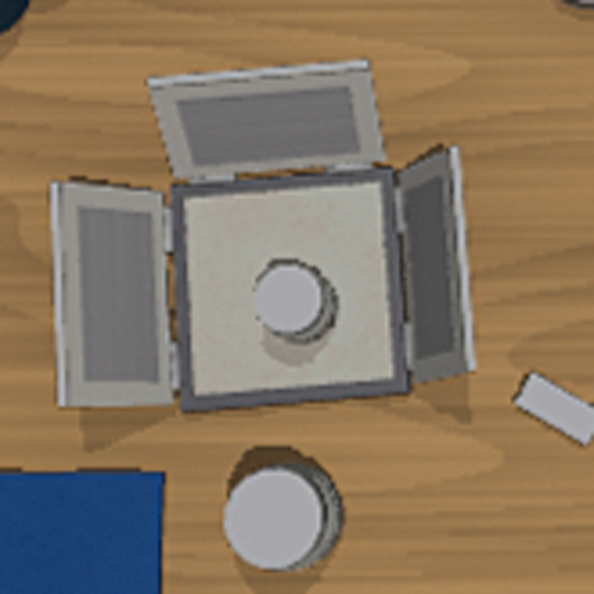

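View pics/c2.png

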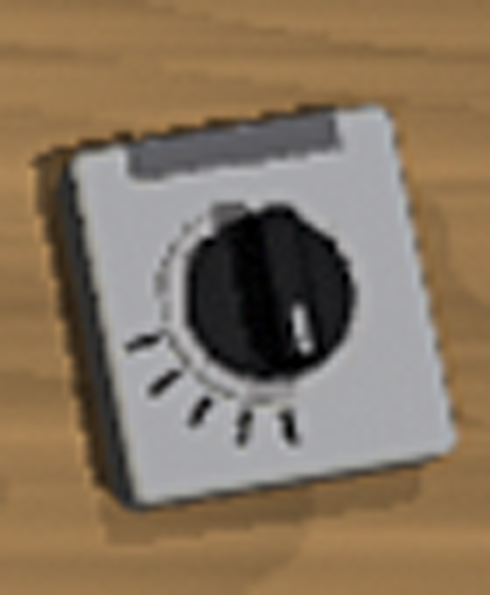

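View pics/c3.png

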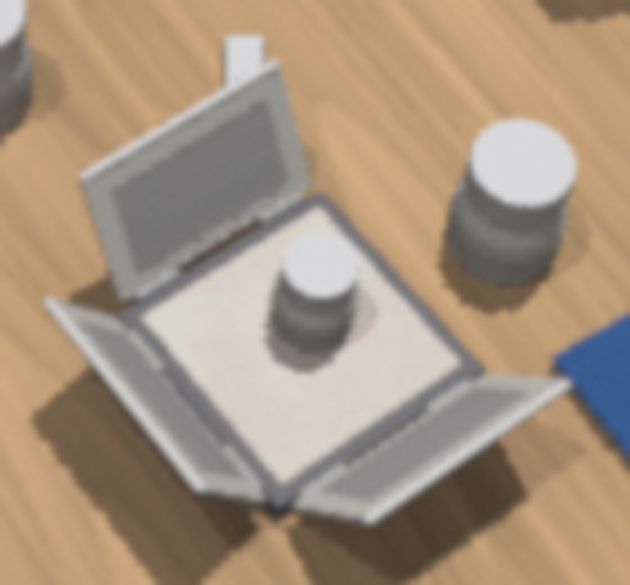

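```bash
python3 - <<'E'
from h import *
from scipy.optimize import least_squares
np.set_printoptions(precision=4,suppress=True)
a=snap('top');b=snap('scene')
f=lambda l,s,o:[((x+.5)/s-.5+o[0],(y+.5)/s-.5+o[1]) for x,y in l]
bc=f([(173,185),(392,168),(409,388),(182,411)],3.6,(120,165))
bs=[None]+f([(320,196),(484,370)],4.5,(270,180))
tc=f([(72,155),(388,105),(457,437),(138,503)],7,(330,190))
def sq(x,h,z):
    c,s=np.cos(x[2]),np.sin(x[2]);R=np.array([[c,-s],[s,c]])
    return [np.r_[x[:2]+R@np.array(q),z] for q in h]
def rb(x):
    q=sq(x,[(.075,.075),(.075,-.075),(-.075,-.075),(-.075,.075)],.018)
    return np.ravel([proj(a,X)-u for X,u in zip(q,bc)]+[proj(b,q[1])*0])
r=least_squares(rb,[.45,.18,0]);print('box',r.x,np.degrees(r.x[2]),r.fun)
q=sq(r.x,[(.075,.075),(.075,-.075),(-.075,-.075),(-.075,.075)],.018)
print('pred scene corners crop',[(proj(b,X)-[270,180])*4.5 for X in q])
def rt(x):
    q=sq(x,[(.06,.055),(.06,-.055),(-.06,-.055),(-.06,.055)],.045)
    return np.ravel([proj(a,X)-u for X,u in zip(q,tc)])
t=least_squares(rt,[.47,-.21,0]);print('timer',t.x,np.degrees(t.x[2]),t.fun)
X=np.r_[t.x[:2],.077];print('dial proj', (proj(a,X)-[330,190])*7)
# wall angles
c,s=np.cos(r.x[2]),np.sin(r.x[2]);R=np.array([[c,-s],[s,c]])
ends={'back':((1,0),[(150,80),(369,63)],[(47,300),(198,490)]),'right':((0,-1),[(457,148),(474,372)],[(82,179),(277,64)]),'left':((0,1),[(53,183),(61,406)],[(372,521),(570,383)])}
for n,(d,e,es) in ends.items():
    d=np.array(d,float);tv=np.array([-d[1],d[0]]) 
    def P(th,k,L=.093): return np.r_[r.x[:2]+R@(d*(.077+L*np.cos(th))+tv*k),.018+L*np.sin(th)]
    sg={'back':(1,-1),'right':(1,-1),'left':(-1,1)}[n]
    for cam,E,s0,o in ((a,e,3.6,(120,165)),(b,es,4.5,(270,180))):
        U=f(E,s0,o)
        # best assignment
        best=None
        for w in ((.07,-.07),(-.07,.07)):
            g=least_squares(lambda x:np.ravel([proj(cam,P(x[0],k))-u for k,u in zip(w,U)]),[.9])
            if best is None or g.cost<best.cost: best=g
        print(n,best.x,best.fun,P(best.x[0],0,.09))
E
```

```text
box [0.4533 0.1822 0.0777] 4.449314260351055 [-1.0261 -0.2052  0.7723 -0.8813  0.6004  0.905  -0.3523  0.1059  0.
  0.    ]
pred scene corners crop [array([276.3414, 499.5298]), array([113.8737, 305.2984]), array([318.4496, 178.3532]), array([484.717 , 359.2371])]
timer [ 0.4748 -0.209   0.1623] 9.296245072381168 [-0.9624 -0.6882  0.126  -1.4769  1.1414  1.6541 -0.3188  0.4141]
dial proj [278.3718 282.08  ]
back [0.9991] [-1.1237  0.2245  0.0493 -0.3652] [0.5786 0.192  0.0937]
back [0.9488] [-1.6747 -1.1581 -0.2095 -0.6172] [0.5823 0.1923 0.0911]
right [1.0815] [-0.1176 -1.3414  0.0971 -0.6928] [0.4626 0.0633 0.0974]
right [1.1605] [ 0.4961 -1.1219  1.5026 -1.9326] [0.4621 0.0697 0.1005]
left [0.9416] [-0.2103 -0.7996  0.0148  0.0908] [0.4432 0.3118 0.0908]
left [0.8895] [-0.3841  0.1787  1.0029 -0.4618] [0.4429 0.3155 0.0879]
```

```bash
cat > w.py <<'E'
from h import *
np.set_printoptions(precision=1,suppress=True)
import sys
C=dict(b=(.4535,.1822,.0777),t=(.475,-.209,.1623))[sys.argv[1] if len(sys.argv)>1 else 'b']
s=status.get_state();c,sn=np.cos(C[2]),np.sin(C[2])
d=s['ee_pos'][:2]-np.array(C[:2])
print('local mm',1e3*np.array([c*d[0]+sn*d[1],-sn*d[0]+c*d[1],s['ee_pos'][2]]),'zang rel',np.degrees(np.arctan2(s['ee_rot'][1,2],s['ee_rot'][0,2])-C[2]),'F',s['wrist_force'],'J',s['joint_pos'],'w',s['gripper_width']*1e3,'t',s['clock'])
E
python3 -m pendant '[{"offset":[0,0,0],"turn":-0.168},{"offset":[0,0,0],"turn":-0.168},{"offset":[0,0,-35],"turn":0},{"offset":[0,0,-35],"turn":0},{"offset":[0,0,-35],"turn":0},{"offset":[0,0,-35],"turn":0},{"offset":[0,0,-35],"turn":0},{"offset":[0,0,-35],"turn":0},{"offset":[0,-40,0],"turn":0},{"offset":[0,-40,0],"turn":0},{"offset":[0,-40,0],"turn":0},{"offset":[0,-40,0],"turn":0},{"offset":[0,-40,0],"turn":0},{"offset":[0,-40,0],"turn":0},{"offset":[0,-40,0],"turn":0},{"offset":[0,0,0],"turn":0},{"offset":[0,0,0],"turn":0}]' 1 40; python3 w.py
```

```text
clock: 3.72
ee_pos: [0.4352, 0.3442, 0.2451]
ee_rot: [[-0.001, -0.997, -0.078], [-0.0, -0.078, 0.997], [-1.0, 0.001, -0.0]]
wrist_force: [0.0, 0.3, -0.0]
gripper_width: 0.0003
local mm [ -5.6 162.9 245.1] zang rel 90.02237998539297 F [ 0.   0.3 -0. ] J [ 33.5  20.6  93.9   0.   65.5 -60.9] w 0.25106236984985103 t 3.725
```

Aligned. I'll take a look with the wrist and top cameras, then lower outside the left rim.

```bash
python3 -m pendant '[{"offset":[40,-6,0],"turn":0},{"offset":[40,0,0],"turn":0},{"offset":[40,0,0],"turn":0},{"offset":[40,0,0],"turn":0},{"offset":[0,0,0],"turn":0}]'; python3 w.py; python3 - <<'E'
from h import *
a=snap('top')['img'];b=snap('scene')['img']
cv2.imwrite('pics/l1.png',np.hstack([cv2.resize(a[150:350,80:280],(400,400)),cv2.resize(b[160:320,270:430],(400,400))])[:,:,::-1])
E
```

```text
clock: 4.35
ee_pos: [0.4397, 0.3441, 0.0836]
ee_rot: [[-0.004, -0.997, -0.079], [-0.003, -0.079, 0.997], [-1.0, 0.004, -0.002]]
wrist_force: [0.0, 1.1, 0.4]
gripper_width: 0.0002
local mm [ -1.2 162.5  83.6] zang rel 90.07090108122468 F [0.  1.1 0.4] J [ 33.3  33.4 100.1   0.   46.8 -61.3] w 0.18648477730650798 t 4.35
```

View pics/l1.png

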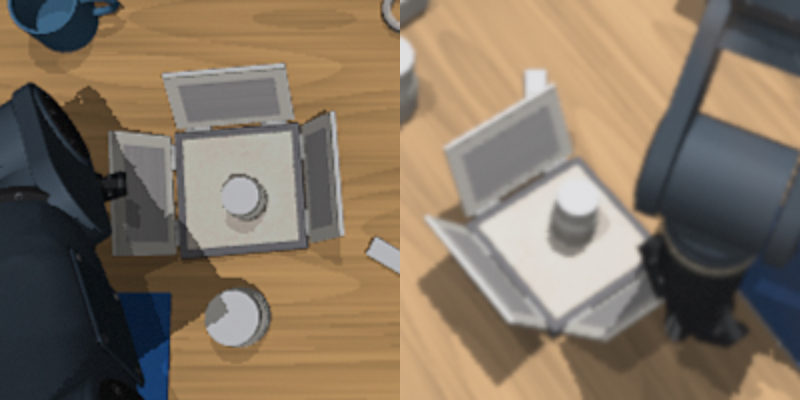

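Finger is at the left wall's outer side (l1: left at 115,185). Now sweep inward and upward.

```bash
python3 -m pendant '[{"offset":[0,0,-6],"turn":0},{"offset":[-1,0,-6],"turn":0},{"offset":[-4,0,-6],"turn":0},{"offset":[-4,0,-6],"turn":0},{"offset":[-3,0,-6],"turn":0},{"offset":[-2,0,-6],"turn":0},{"offset":[-2,0,-6],"turn":0},{"offset":[-1,0,-6],"turn":0},{"offset":[-1,0,-6],"turn":0},{"offset":[-1,0,-5],"turn":0},{"offset":[0,0,-5],"turn":0},{"offset":[0,0,0],"turn":0}]'; python3 w.py; python3 - <<'E'
from h import *
a=snap('top')['img'];b=snap('scene')['img']
cv2.imwrite('pics/l2.png',np.hstack([cv2.resize(a[150:350,80:280],(400,400)),cv2.resize(b[160:320,270:430],(400,400))])[:,:,::-1])
E
```

```text
clock: 5.95
ee_pos: [0.4467, 0.2806, 0.1042]
ee_rot: [[-0.0, -0.997, -0.078], [-0.0, -0.078, 0.997], [-1.0, 0.0, -0.0]]
wrist_force: [0.1, -0.1, -0.3]
gripper_width: 0.0002
local mm [  0.9  98.7 104.2] zang rel 90.01178187100172 F [ 0.1 -0.1 -0.3] J [ 27.1  28.9 104.5  -0.   46.6 -67.4] w 0.22337217606743986 t 5.95
```

View pics/l2.png

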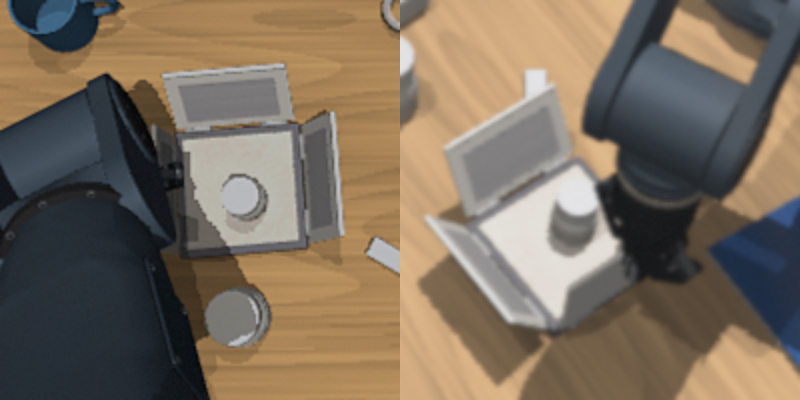

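The left wall is nearly up in the scene half (about 600,275). Continuing in until it meets the stop.

```bash
python3 -m pendant '[{"offset":[0,0,-2],"turn":0},{"offset":[0,0,-2],"turn":0},{"offset":[0,0,0],"turn":0}]'; python3 w.py;  python3 -m pendant '[{"offset":[0,0,-2],"turn":0},{"offset":[0,0,-1],"turn":0},{"offset":[0,0,0],"turn":0}]'; python3 w.py
```

```text
clock: 6.42
ee_pos: [0.447, 0.2785, 0.1044]
ee_rot: [[0.001, -0.997, -0.078], [0.003, -0.078, 0.997], [-1.0, -0.001, 0.003]]
wrist_force: [-1.6, 13.4, -2.9]
gripper_width: 0.0001
local mm [  1.   96.5 104.4] zang rel 89.99614830970997 F [-1.6 13.4 -2.9] J [ 26.8  28.7 104.7   0.2  46.4 -67.8] w 0.07525187885366752 t 6.425
clock: 6.8
ee_pos: [0.4471, 0.2777, 0.1045]
ee_rot: [[0.001, -0.997, -0.077], [0.007, -0.077, 0.997], [-1.0, -0.002, 0.006]]
wrist_force: [-4.8, 31.2, -7.1]
gripper_width: -0.0
local mm [  1.1  95.7 104.5] zang rel 89.96658755155563 F [-4.8 31.2 -7.1] J [ 26.6  28.6 104.9   0.4  46.2 -68.1] w -0.0073695082539817925 t 6.8
```

The stop is reached (force rises at 96 mm). Back off, go up, and across to the back wall.

```bash
python3 -m pendant '[{"offset":[0,0,10],"turn":0},{"offset":[0,0,20],"turn":0},{"offset":[-40,0,10],"turn":0},{"offset":[-40,0,0],"turn":0},{"offset":[-30,-20,0],"turn":0},{"offset":[0,-40,-20],"turn":0},{"offset":[0,-40,-30],"turn":0},{"offset":[0,-40,-40],"turn":0},{"offset":[0,-26,-40],"turn":0},{"offset":[0,0,0],"turn":0},{"offset":[0,0,0],"turn":0}]'; python3 w.py
```

```text
clock: 8.18
ee_pos: [0.6195, 0.1979, 0.2141]
ee_rot: [[-0.001, -0.997, -0.078], [-0.0, -0.078, 0.997], [-1.0, 0.001, 0.0]]
wrist_force: [-0.0, 1.1, 0.9]
gripper_width: -0.0003
local mm [166.7   2.8 214.1] zang rel 90.02739207932532 F [-0.   1.1  0.9] J [ 13.6  32.3  80.3   0.   67.4 -80.9] w -0.3097346930774983 t 8.175
```

```bash
python3 -m pendant '[{"offset":[42,0,-1],"turn":0},{"offset":[42,0,-1],"turn":0},{"offset":[42,0,0],"turn":0},{"offset":[0,0,0],"turn":0}]'; python3 w.py; python3 - <<'E'
from h import *
a=snap('top')['img'];b=snap('scene')['img']
cv2.imwrite('pics/b1.png',np.hstack([cv2.resize(a[130:330,100:300],(400,400)),cv2.resize(b[160:320,270:430],(400,400))])[:,:,::-1])
E
```

```text
clock: 8.68
ee_pos: [0.6177, 0.1961, 0.0857]
ee_rot: [[-0.006, -0.997, -0.08], [-0.001, -0.079, 0.997], [-1.0, 0.006, -0.001]]
wrist_force: [0.7, 0.5, 0.2]
gripper_width: -0.0002
local mm [164.8   1.2  85.7] zang rel 90.10825445439373 F [0.7 0.5 0.2] J [ 13.5  40.8  85.4   0.   54.2 -81.1] w -0.1813605477121005 t 8.675
```

View pics/b1.png

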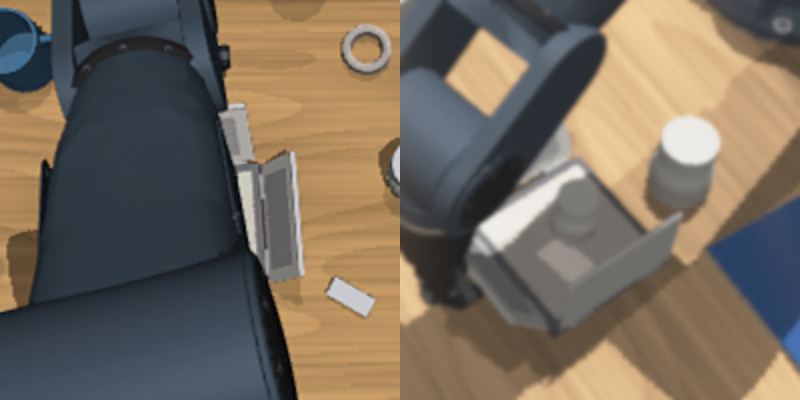

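The left wall is upright (scene half, 620,270) and the finger stands behind the back wall. Push toward the robot and up.

```bash
python3 -m pendant '[{"offset":[0,6,0],"turn":0},{"offset":[0,6,0],"turn":0},{"offset":[-2,6,0],"turn":0},{"offset":[-4,6,0],"turn":0},{"offset":[-3,6,0],"turn":0},{"offset":[-3,6,0],"turn":0},{"offset":[-2,6,0],"turn":0},{"offset":[-2,6,0],"turn":0},{"offset":[-1,6,0],"turn":0},{"offset":[-1,6,0],"turn":0},{"offset":[0,4,0],"turn":0},{"offset":[0,0,0],"turn":0}]'; python3 w.py;  python3 -m pendant '[{"offset":[0,2,0],"turn":0},{"offset":[0,1,0],"turn":0},{"offset":[0,0,0],"turn":0}]'; python3 w.py
```

```text
clock: 10.28
ee_pos: [0.5557, 0.1902, 0.1061]
ee_rot: [[-0.001, -0.997, -0.078], [-0.0, -0.078, 0.997], [-1.0, 0.001, -0.0]]
wrist_force: [0.8, -0.7, -0.0]
gripper_width: -0.0001
local mm [102.5   0.1 106.1] zang rel 90.03172355855074 F [ 0.8 -0.7 -0. ] J [ 14.4  33.8  95.2   0.   51.1 -80.1] w -0.08085802819399245 t 10.275
clock: 10.65
ee_pos: [0.5531, 0.19, 0.1063]
ee_rot: [[-0.0, -0.997, -0.078], [-0.0, -0.078, 0.997], [-1.0, 0.0, -0.0]]
wrist_force: [0.3, 0.3, 0.1]
gripper_width: 0.0002
local mm [ 99.9   0.1 106.3] zang rel 90.02804246665335 F [0.3 0.3 0.1] J [ 14.4  33.5  95.6  -0.   50.9 -80.1] w 0.2354894154272188 t 10.65
```

```bash
python3 -m pendant '[{"offset":[0,2,0],"turn":0},{"offset":[0,2,0],"turn":0},{"offset":[0,2,0],"turn":0},{"offset":[0,0,0],"turn":0}]'; python3 w.py;  python3 -m pendant '[{"offset":[0,2,0],"turn":0},{"offset":[0,2,0],"turn":0},{"offset":[0,0,0],"turn":0}]'; python3 w.py
```

```text
clock: 11.15
ee_pos: [0.5469, 0.1895, 0.1063]
ee_rot: [[-0.0, -0.997, -0.078], [-0.0, -0.078, 0.997], [-1.0, 0.0, -0.0]]
wrist_force: [-0.2, -0.3, -0.9]
gripper_width: 0.0001
local mm [ 93.7   0.1 106.3] zang rel 90.03496699325107 F [-0.2 -0.3 -0.9] J [ 14.5  33.   96.6  -0.   50.5 -80. ] w 0.11151026854439976 t 11.15
clock: 11.52
ee_pos: [0.5432, 0.1893, 0.1063]
ee_rot: [[0.0, -0.997, -0.078], [0.0, -0.078, 0.997], [-1.0, -0.0, 0.0]]
wrist_force: [1.4, 1.1, 0.4]
gripper_width: -0.0002
local mm [ 90.    0.1 106.3] zang rel 90.03084026778167 F [1.4 1.1 0.4] J [ 14.6  32.7  97.1  -0.   50.2 -79.9] w -0.17564226247072237 t 11.525
```

```bash
python3 -m pendant '[{"offset":[0,1,0],"turn":0},{"offset":[0,1,0],"turn":0},{"offset":[0,0,0],"turn":0}]'; python3 w.py;python3 - <<'E'
from h import *
a=snap('top')['img'];b=snap('scene')['img']
cv2.imwrite('pics/b2.png',np.hstack([cv2.resize(a[130:330,100:300],(400,400)),cv2.resize(b[160:320,270:430],(400,400))])[:,:,::-1])
E
```

```text
clock: 11.9
ee_pos: [0.5428, 0.1893, 0.1066]
ee_rot: [[0.004, -0.997, -0.078], [0.001, -0.078, 0.997], [-1.0, -0.004, 0.0]]
wrist_force: [11.2, 0.9, -3.6]
gripper_width: -0.0
local mm [ 89.6   0.1 106.6] zang rel 90.02685514556582 F [11.2  0.9 -3.6] J [ 14.6  32.5  97.3  -0.   49.9 -79.9] w -0.01759916871750479 t 11.9
```

View pics/b2.png

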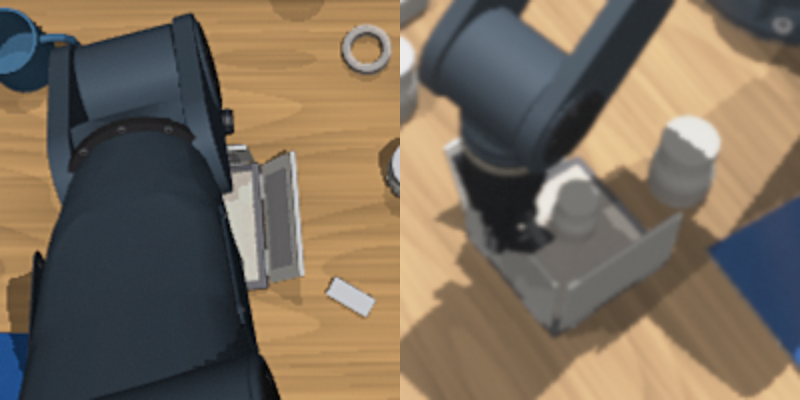

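Back wall is upright and pressed on its stop (11 N). On to the right wall.

```bash
python3 -m pendant '[{"offset":[0,-10,0],"turn":0},{"offset":[0,-25,0],"turn":0},{"offset":[-40,0,0],"turn":0},{"offset":[-40,0,-10],"turn":0},{"offset":[-30,0,-40],"turn":0},{"offset":[0,20,-40],"turn":0},{"offset":[0,40,-40],"turn":0},{"offset":[0,40,-20],"turn":0},{"offset":[0,22,0],"turn":0},{"offset":[0,0,0],"turn":0},{"offset":[0,0,0],"turn":0}]'; python3 w.py
```

```text
clock: 13.38
ee_pos: [0.4671, 0.0329, 0.2165]
ee_rot: [[0.0, -0.997, -0.078], [0.0, -0.078, 0.997], [-1.0, -0.0, 0.0]]
wrist_force: [-0.0, 0.1, -0.0]
gripper_width: -0.0001
local mm [   1.9 -149.9  216.5] zang rel 90.04106272310959 F [-0.   0.1 -0. ] J [ -1.7  13.6 108.1   0.   58.2 -96.2] w -0.09942189685299993 t 13.375
```

```bash
python3 -m pendant '[{"offset":[42,2,0],"turn":0},{"offset":[42,0,0],"turn":0},{"offset":[38,0,0],"turn":0},{"offset":[0,0,0],"turn":0}]'; python3 w.py; python3 - <<'E'
from h import *
a=snap('top')['img'];b=snap('scene')['img']
cv2.imwrite('pics/r1.png',np.hstack([cv2.resize(a[130:330,150:350],(400,400)),cv2.resize(b[140:300,240:400],(400,400))])[:,:,::-1])
E
```

```text
clock: 13.88
ee_pos: [0.4635, 0.0329, 0.0923]
ee_rot: [[-0.005, -0.997, -0.079], [0.0, -0.079, 0.997], [-1.0, 0.005, 0.001]]
wrist_force: [-0.4, -0.6, 0.1]
gripper_width: 0.0001
local mm [  -1.6 -149.7   92.3] zang rel 90.05459575607668 F [-0.4 -0.6  0.1] J [ -1.7  25.1 113.8  -0.   41.4 -96.2] w 0.11363898377738625 t 13.875
```

View pics/r1.png

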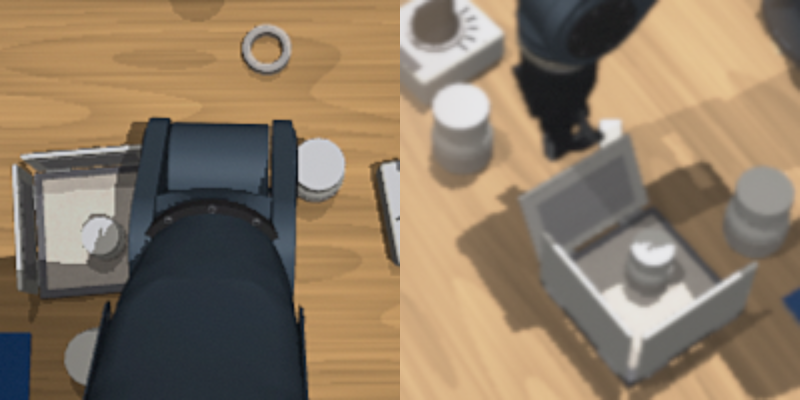

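Left and back are upright, and the finger is outside the right wall (scene half, 570,140). Push +z.

```bash
python3 -m pendant '[{"offset":[0,0,6],"turn":0},{"offset":[0,0,6],"turn":0},{"offset":[-2,0,6],"turn":0},{"offset":[-3,0,6],"turn":0},{"offset":[-3,0,6],"turn":0},{"offset":[-2,0,6],"turn":0},{"offset":[-1,0,6],"turn":0},{"offset":[-1,0,6],"turn":0},{"offset":[0,0,4],"turn":0},{"offset":[0,0,1],"turn":0},{"offset":[0,0,0],"turn":0}]'; python3 w.py;  python3 -m pendant '[{"offset":[0,0,1],"turn":0},{"offset":[0,0,1],"turn":0},{"offset":[0,0,0],"turn":0}]'; python3 w.py
```

```text
clock: 15.35
ee_pos: [0.4599, 0.0855, 0.1062]
ee_rot: [[-0.0, -0.997, -0.078], [0.0, -0.078, 0.997], [-1.0, 0.0, 0.0]]
wrist_force: [-1.4, -0.2, -0.0]
gripper_width: 0.0002
local mm [ -1.1 -96.9 106.2] zang rel 90.03122767112077 F [-1.4 -0.2 -0. ] J [  4.8  23.8 113.2   0.   43.1 -89.7] w 0.23354941886435518 t 15.35
clock: 15.72
ee_pos: [0.4599, 0.0875, 0.1063]
ee_rot: [[-0.0, -0.997, -0.078], [-0.0, -0.078, 0.997], [-1.0, 0.0, -0.0]]
wrist_force: [0.3, 0.3, -0.2]
gripper_width: -0.0001
local mm [ -1.  -95.  106.3] zang rel 90.02886427810006 F [ 0.3  0.3 -0.2] J [  5.1  23.8 113.1  -0.   43.1 -89.4] w -0.1274484857923261 t 15.725
```

```bash
python3 -m pendant '[{"offset":[0,0,1],"turn":0},{"offset":[0,0,1],"turn":0},{"offset":[0,0,0],"turn":0}]'; python3 w.py;  python3 -m pendant '[{"offset":[0,0,1],"turn":0},{"offset":[0,0,1],"turn":0},{"offset":[0,0,0],"turn":0}]'; python3 w.py
```

```text
clock: 16.1
ee_pos: [0.4597, 0.0895, 0.1063]
ee_rot: [[-0.0, -0.997, -0.078], [0.0, -0.078, 0.997], [-1.0, -0.0, 0.0]]
wrist_force: [0.7, -0.5, 0.7]
gripper_width: 0.0002
local mm [ -1.  -92.9 106.3] zang rel 90.03412600662234 F [ 0.7 -0.5  0.7] J [  5.3  23.8 113.1   0.   43.1 -89.2] w 0.23030277484062134 t 16.1
clock: 16.48
ee_pos: [0.4595, 0.0915, 0.1063]
ee_rot: [[-0.0, -0.997, -0.078], [0.0, -0.078, 0.997], [-1.0, 0.0, 0.0]]
wrist_force: [-0.7, 0.2, -1.0]
gripper_width: -0.0002
local mm [ -1.  -90.9 106.3] zang rel 90.03375553158767 F [-0.7  0.2 -1. ] J [  5.6  23.8 113.1   0.   43.1 -88.9] w -0.2002847205782547 t 16.475
```

```bash
python3 - <<'E'
from h import *
a=snap('top')['img'];b=snap('scene')['img']
cv2.imwrite('pics/r2.png',np.hstack([cv2.resize(a[130:330,150:350],(400,400)),cv2.resize(b[170:290,270:390],(400,400))])[:,:,::-1])
E
```

```text
(no output)
```

View pics/r2.png

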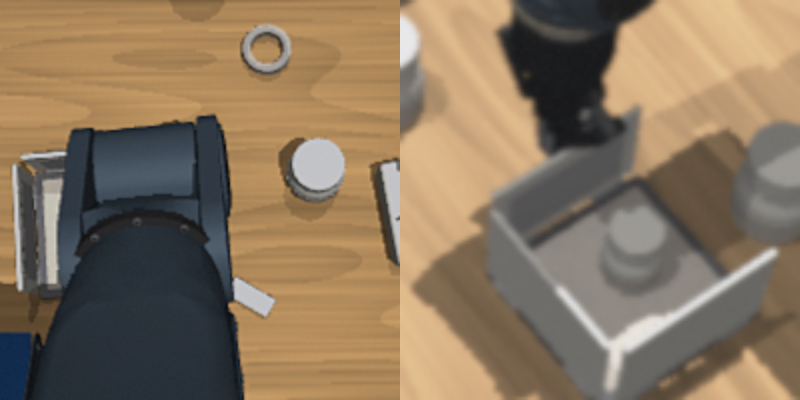

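The right wall is nearly upright (scene half, 565,165). Continue until it meets its stop.

```bash
python3 -m pendant '[{"offset":[0,0,1],"turn":0},{"offset":[0,0,1],"turn":0},{"offset":[0,0,0],"turn":0}]'; python3 w.py;  python3 -m pendant '[{"offset":[0,0,1],"turn":0},{"offset":[0,0,0],"turn":0}]'; python3 w.py
```

```text
clock: 16.95
ee_pos: [0.4595, 0.0928, 0.1063]
ee_rot: [[-0.0, -0.997, -0.079], [-0.001, -0.079, 0.997], [-1.0, 0.0, -0.001]]
wrist_force: [-0.6, -8.6, 0.9]
gripper_width: -0.0
local mm [ -1.  -89.6 106.3] zang rel 90.05299407900092 F [-0.6 -8.6  0.9] J [  5.8  23.8 113.   -0.1  43.2 -88.7] w -0.035195129894586855 t 16.95
clock: 17.2
ee_pos: [0.4594, 0.0931, 0.1063]
ee_rot: [[-0.0, -0.997, -0.079], [-0.002, -0.079, 0.997], [-1.0, 0.0, -0.002]]
wrist_force: [0.8, -14.3, 0.5]
gripper_width: 0.0
local mm [ -1.  -89.2 106.3] zang rel 90.07277853096697 F [  0.8 -14.3   0.5] J [  5.8  23.8 113.   -0.2  43.2 -88.6] w 0.04405038258138271 t 17.2
```

All three walls are on their stops. Retreat, then hover over the timer with the gripper open and check.

```bash
python3 -m pendant '[{"offset":[0,0,-10],"turn":0},{"offset":[0,0,-25],"turn":0},{"offset":[-40,0,0],"turn":0},{"offset":[-40,0,-10],"turn":0},{"offset":[-40,0,-30],"turn":0},{"offset":[0,0,-40],"turn":0},{"offset":[0,0,-40],"turn":0},{"offset":[0,0,-40],"turn":0},{"offset":[0,0,-40],"turn":0},{"offset":[0,0,-40],"turn":0},{"offset":[0,0,-30],"turn":-0.085},{"offset":[0,0,0],"turn":0},{"offset":[0,0,0],"turn":0}]' ; python3 -m pendant '[{"offset":[0,0,0],"turn":0},{"offset":[0,0,0],"turn":0},{"offset":[0,0,0],"turn":0},{"offset":[0,0,0],"turn":0}]' -0.3; python3 w.py t; python3 - <<'E'
from h import *
a=snap('top','t1');b=snap('scene','t2');w=snap('wrist','t3')
for p in (a,b,w):
  for t in ('timer','dial_grip'): print([(np.round(m['uv'],1),round(m['confidence'],2)) for m in mark_of(t,p)])
E
```

```text
clock: 18.82
ee_pos: [0.483, -0.2091, 0.2261]
ee_rot: [[-0.0, -0.987, -0.161], [0.001, -0.161, 0.987], [-1.0, 0.0, 0.001]]
wrist_force: [-0.0, -0.4, 0.2]
gripper_width: 0.0003
clock: 19.32
ee_pos: [0.4832, -0.2095, 0.2263]
ee_rot: [[-0.0, -0.987, -0.163], [0.0, -0.163, 0.987], [-1.0, 0.0, 0.0]]
wrist_force: [-0.2, -0.3, -0.1]
gripper_width: 0.0556
local mm [  8.   -1.8 226.3] zang rel 90.05902478873561 F [-0.2 -0.3 -0.1] J [ -28.5   18.9   99.3    0.    61.8 -127.9] w 55.63380821619716 t 19.325
[(array([363. , 237.4]), 0.89)]
[]
[(array([254. , 159.7]), 0.83), (array([227.2, 124.5]), 0.77)]
[(array([254.1, 142.7]), 0.77), (array([224.2, 104.6]), 0.7)]
[(array([107.3, 150.6]), 0.88), (array([290.7, 173.4]), 0.56)]
[(array([291.4, 188.4]), 0.96), (array([ 61.6, 160.5]), 0.6)]
```

View pics/t2.png

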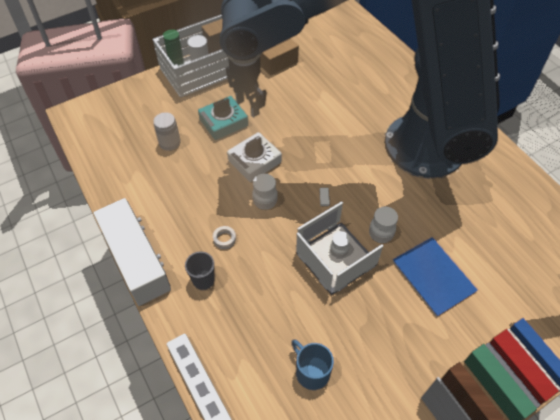

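View pics/t3.png

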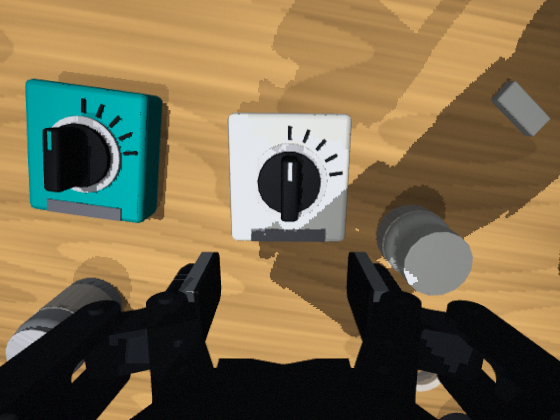

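All three walls are up, and the bar lines up with the jaws in the wrist view (290,188). Now I'll measure from the wrist view, using the housing top corners and the bar.

```bash
python3 - <<'E'
from h import *
np.set_printoptions(precision=4,suppress=True)
w=snap('wrist');b=snap('scene')
print('dial wrist z.077',atz(w,(291.4,188.4),.077),'bar top ends', atz(w,(290,163),.092),atz(w,(288,221),.092))
c=[atz(w,u,.045) for u in [(229,114),(351,114),(346,241),(232,240)]]
print(np.array(c),np.mean(c,0), 'sizes',[np.linalg.norm(c[i]-c[i-1]) for i in range(4)])
print('scene dial',atz(b,(254.1,142.7),.077)); print(tri([(w,(291.4,188.4)),(b,(254.1,142.7))]))
print('tcp proj at .08',proj(w,status.get_state()['ee_pos']*[1,1,0]+[0,0,.08]))
E
```

```text
dial wrist z.077 [ 0.4752 -0.2041  0.077 ] bar top ends [ 0.453  -0.2094  0.092 ] [ 0.4986 -0.2032  0.092 ]
[[ 0.4256 -0.2666  0.045 ]
 [ 0.4084 -0.1624  0.045 ]
 [ 0.5235 -0.1423  0.045 ]
 [ 0.5401 -0.2496  0.045 ]] [ 0.4744 -0.2052  0.045 ] sizes [np.float64(0.11575573136280289), np.float64(0.10565826509370381), np.float64(0.1168415471122892), np.float64(0.10851680137658731)]
scene dial [ 0.4732 -0.2074  0.077 ]
(array([ 0.4746, -0.2044,  0.0807]), [np.float64(0.1521706740909175), np.float64(0.04389552224716463)])
tcp proj at .08 [283.1333 197.526 ]
```

```bash
python3 -m pendant '[{"offset":[0,8,4.5],"turn":0},{"offset":[40,0,0],"turn":0},{"offset":[40,0,0],"turn":0},{"offset":[20,0,0],"turn":0},{"offset":[0,0,0],"turn":0}]' ; python3 w.py t; python3 - <<'E'
from h import *
snap('wrist','t4');s=snap('scene')['img'][80:200,180:340,::-1];cv2.imwrite('pics/t5.png',cv2.resize(s,None,fx=4,fy=4))
E
```

```text
clock: 20.5
ee_pos: [0.4735, -0.206, 0.1253]
ee_rot: [[-0.002, -0.987, -0.163], [0.001, -0.163, 0.987], [-1.0, 0.002, 0.002]]
wrist_force: [-0.1, -0.3, 0.5]
gripper_width: 0.0556
local mm [ -1.    3.2 125.3] zang rel 90.05389460203361 F [-0.1 -0.3  0.5] J [ -28.7   26.   105.4   -0.    48.7 -128. ] w 55.62986389253227 t 20.5
```

View pics/t4.png

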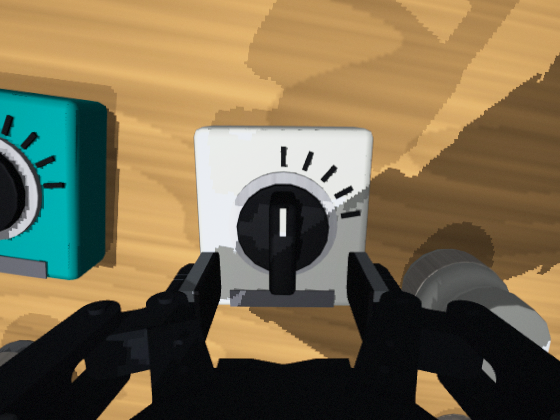

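View pics/t5.png

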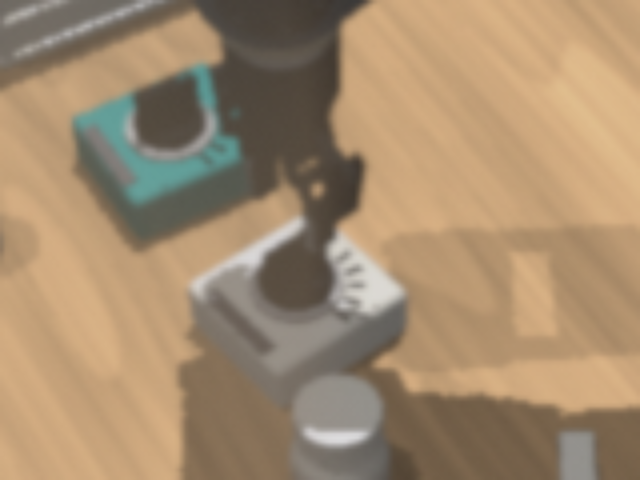

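The bar (column 283) sits midway between the pads (208 and 360). Descend and grip.

```bash
python3 -m pendant '[{"offset":[25,-1.5,0],"turn":0},{"offset":[23,0,0],"turn":0},{"offset":[0,0,0],"turn":0}]' && python3 w.py t && python3 -m pendant '[{"offset":[0,0,0],"turn":0},{"offset":[0,0,0],"turn":0},{"offset":[0,0,0],"turn":0},{"offset":[0,0,0],"turn":0},{"offset":[0,0,0],"turn":0}]' 1 70; python3 w.py t
```

```text
clock: 20.98
ee_pos: [0.4758, -0.2061, 0.0783]
ee_rot: [[-0.001, -0.987, -0.162], [0.0, -0.162, 0.987], [-1.0, 0.001, 0.001]]
wrist_force: [-0.4, 0.3, 0.6]
gripper_width: 0.0556
local mm [ 1.2  2.7 78.3] zang rel 90.05218739339045 F [-0.4  0.3  0.6] J [ -28.6   30.7  106.5   -0.    42.9 -127.9] w 55.59460041008941 t 20.975
clock: 21.6
ee_pos: [0.4765, -0.2061, 0.0795]
ee_rot: [[0.001, -0.987, -0.162], [0.0, -0.162, 0.987], [-1.0, -0.001, -0.0]]
wrist_force: [-1.5, 5.3, 10.4]
gripper_width: 0.0128
local mm [ 1.9  2.6 79.5] zang rel 90.01606578450189 F [-1.5  5.3 10.4] J [ -28.5   30.6  106.4    0.    43.  -127.9] w 12.842940225635274 t 21.6
```

```bash
python3 -m pendant '[{"offset":[0,0,0],"turn":0.05},{"offset":[0,0,0],"turn":0.1},{"offset":[0,0,0],"turn":0.1},{"offset":[0,0,0],"turn":0.1},{"offset":[0,0,0],"turn":0}]'; python3 w.py t; python3 -c "
from h import *
snap('wrist','t6')"
```

```text
clock: 22.22
ee_pos: [0.4765, -0.2069, 0.0796]
ee_rot: [[0.001, -0.982, 0.187], [-0.001, 0.187, 0.982], [-1.0, -0.002, -0.001]]
wrist_force: [-3.7, -1.6, 7.9]
gripper_width: 0.0129
local mm [ 1.8  1.9 79.6] zang rel 69.94426687437596 F [-3.7 -1.6  7.9] J [ -28.6   30.6  106.4   -0.    42.9 -107.8] w 12.933203730966296 t 22.225
```

View pics/t6.png

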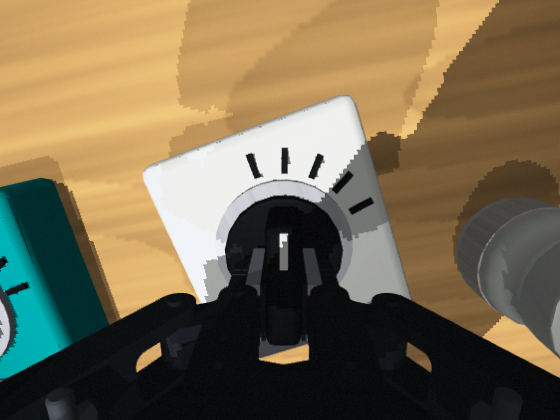

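Gripped: the pointer (284,240) is now at the first click mark (284,160), and the forces are small. Turn the rest of the way.

```bash
python3 -m pendant '[{"offset":[0,0,0],"turn":0.1},{"offset":[0,0,0],"turn":0.1},{"offset":[0,0,0],"turn":0.1},{"offset":[0,0,0],"turn":0.1},{"offset":[0,0,0],"turn":0.1},{"offset":[0,0,0],"turn":0.1},{"offset":[0,0,0],"turn":0.1},{"offset":[0,0,0],"turn":0},{"offset":[0,0,0],"turn":0}]'; python3 w.py t; python3 -c "
from h import *
snap('wrist','t7');snap('scene','t8')"
```

```text
clock: 23.4
ee_pos: [0.4757, -0.2081, 0.0796]
ee_rot: [[-0.0, -0.633, 0.774], [-0.003, 0.774, 0.633], [-1.0, -0.002, -0.002]]
wrist_force: [-9.4, -12.9, 9.0]
gripper_width: 0.013
local mm [ 0.8  0.8 79.6] zang rel 29.956306164439518 F [ -9.4 -12.9   9. ] J [-28.7  30.6 106.4  -0.2  42.9 -67.8] w 12.96124354812791 t 23.4
```

View pics/t7.png

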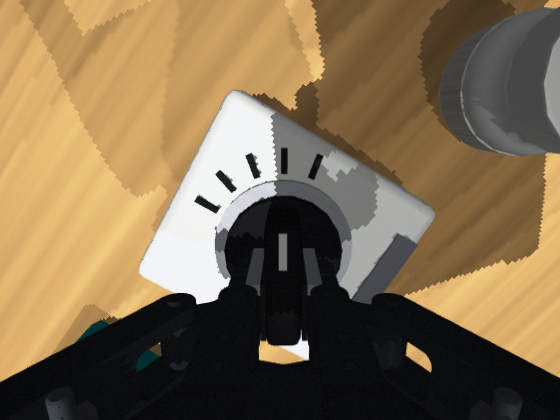

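View pics/t8.png

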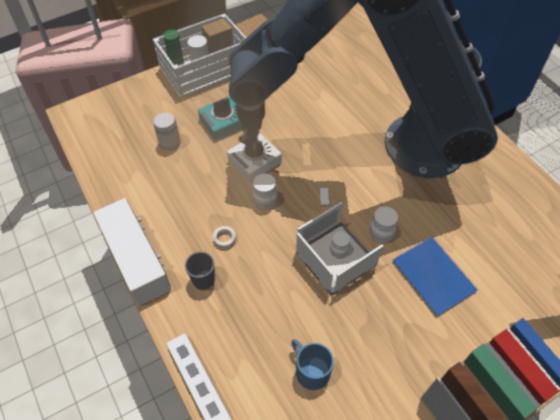

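The pointer (283,250) faces the fourth mark at (284,160), which is the third click. The tool has turned 60°, and the walls and bystanders are in place. Hold a second, recheck, hand in.

```bash
python3 -m pendant '[{"offset":[0,0,0],"turn":0},{"offset":[0,0,0],"turn":0},{"offset":[0,0,0],"turn":0},{"offset":[0,0,0],"turn":0},{"offset":[0,0,0],"turn":0},{"offset":[0,0,0],"turn":0},{"offset":[0,0,0],"turn":0},{"offset":[0,0,0],"turn":0}]' >/dev/null; python3 w.py t; python3 - <<'E'
from h import *
np.set_printoptions(precision=3,suppress=True)
w=snap('wrist','t9');b=snap('scene')
cv2.imwrite('pics/f.png',cv2.resize(b['img'][190:300,280:400][:,:,::-1],None,fx=5,fy=5,interpolation=cv2.INTER_CUBIC))
for n in ('jar_mid','rim_left','rim_right','rim_back'):
  print(n,[(np.round(m['uv'],1),round(m['confidence'],2)) for m in mark_of(n,b)])
x=np.array([.4535,.1822])+3.4e-3*np.array([-.0776,.997]);c,s=.997,.0776
for n,d in (('b',(.077,0)),('l',(0,.077)),('r',(0,-.077))):
  print(n,'upright pred',proj(b,[x[0]+c*d[0]-s*d[1],x[1]+s*d[0]+c*d[1],.108]))
E
```

```text
local mm [ 0.8  0.7 79.6] zang rel 29.95475878720758 F [ -9.7 -12.7   8.7] J [-28.7  30.6 106.4  -0.2  42.9 -67.8] w 12.522336851279508 t 24.5
jar_mid [(array([340.1, 245.1]), 0.98), (array([264.1, 190.8]), 0.77), (array([383.3, 224.2]), 0.71), (array([360.7, 258.6]), 0.24)]
rim_left [(array([361.3, 259.4]), 0.73), (array([255.1, 161.8]), 0.36)]
rim_right [(array([322.3, 218. ]), 0.68)]
rim_back [(array([315.4, 249.8]), 0.79)]
b upright pred [314.863 252.424]
l upright pred [360.745 259.106]
r upright pred [320.754 214.724]
```

View pics/f.png

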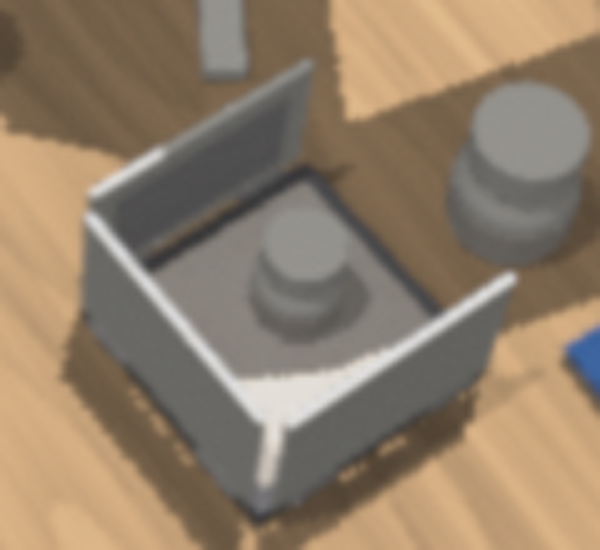

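View pics/t9.png

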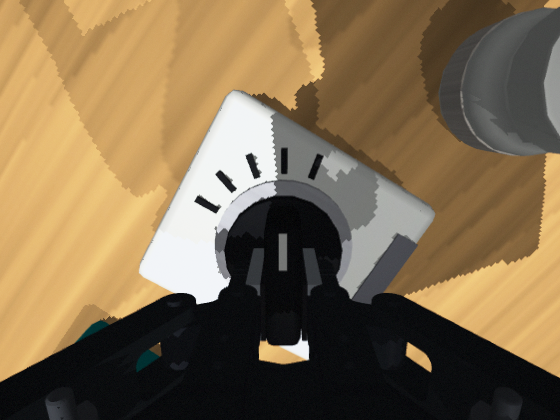

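All three walls match their upright predictions to within 2–4 px. The jar is at (340,245), where it was (340,243), and the dial is held still at the third click.

```bash
python3 -c "
from station import job_done
print(job_done())"
```

```text
the job is handed in; nothing more can be done
None
```

The job is handed in at about 24.6 s. All three walls are folded upright, and the gripper is holding the lamp timer's dial at the third click. `job_done()` gave no verdict.

- **Walls:** I pushed the left, back and right walls in and up with the closed fingers until the force rose at each stop, peaking at about 32 N, 12 N and 14 N. In the last scene picture the rims lay within about 4 px of their predicted upright positions. I had no direct reading of the wall angles.
- **Dial:** I gripped the bar with a 70 N setting and turned it 60° (1.05 rad). In two wrist pictures 1 s apart the pointer sat on the third-click mark and had not moved. The gripper was still closed on the bar, at about 12.5–13 mm.
- **Jar and other things:** The jar stood upright, within about 3 px of its starting spot. I only compared the other things on the desk by eye; none looked moved.
- **What disagreed:** The wall stops showed my camera estimate of the box centre was about 3 mm off sideways, and the dial centre estimates spread over about 5 mm. Holding the dial left about 16 N of side load and 9 N upward on the wrist, which was steady.

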